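# Fetch the garlic from behind the spices

## Robot

A 6-joint arm with a two-finger parallel gripper is mounted at the origin on a cart in front of the work surface, level with it; the furniture and walls round the work are solid. World frame = base frame: x ahead of the robot, y to its left, z up, the work surface at z = 0. Lengths are in mm, angles in rad, forces in N, time in s.
With the tool pointing down it reaches from about 300 to 775 mm from the base axis. Payload 14.6 kg.
Tool frame: the origin (TCP) lies between the finger pads; the fingertips stand manip.tip_reach ahead of it and the grasp point (between the pads) lies 5 mm behind it (manip.tip_reach is the distance from the TCP to the fingertips, in mm); z points along the fingers, y is the line along which they close (so a half turn about z gives the same grasp; the last joint's range is limited). The gripper opens to 94 mm and grips with 3 to 60 N. Pads are 16 mm wide; open, the fingers measure 119 mm over their backs; the gripper's body (75 mm by 177 mm) begins 78 mm behind the grasp point.
Start: joints at [-1.327, 0.3, 1.521, -0, 1.321, -0.067], TCP at [168.194, -523.641, 183.246] pointing down, gripper open.
Joint ranges: [-3.03, 3.03], [-0.79, 2.21], [0.23, 2.52], [-1.04, 4.18], [0, 3.07], [-2.55, 2.55]. Speed limits (rad/s): [2.22, 2.22, 2.57, 3.14, 3.14, 3.14].

## Interface

Orientations are given as [roll, pitch, yaw] about the fixed x, y, z axes, in that order (R = Rz(yaw) Ry(pitch) Rx(roll)).
In Python, from cell import manip gives the robot as it stands. The module is installed in compiled form; this text tells all that it offers.
- The arm moves only by the shell command python3 -m creep 'ROWS' [FORCE]. ROWS is JSON, a list of rows, each a list of 3 entries, a list of its own where there are three numbers: the opening, from -1 (shut) to 1 (fully open), then the shift along the tool's x, y, z in cm, then the turn about the tool's z in units of 5 degrees (1.0 is 5 degrees). In form: [[grip, [tx, ty, tz], roll], ...]. A call has 1 to 12 rows; each row is the pose to reach, as a shift and turn from the pose commanded when the call began, along the tool's axes at that moment; what a row does not reach only later rows make up. A row lasts 1/10 s, in which the tool goes at most 50 mm and 8.59 degrees, less where a joint would pass 70% of its speed; a pose out of reach is approached as far as the arm can. A call with a gripper value outside its range is refused whole. The fingers move at their own pace and stop on an object; FORCE is the grip in N (left out, the last holds). Time passes only in rows, so rows that repeat a pose let the fingers close. It gives the time, the measured TCP pose, the force, the opening and the grip force at its end, in the units of the state.
- manip.read_state(): the state, without advancing time (a new reading comes with each control period).
- manip.camera(name): name is "scene" or "top" or "wrist"; returns the picture (420x560x3 uint8, red, green, blue); there is no depth.
- manip.camera_params(name): a dict with "fovy" (degrees; the focal length in pixels is half the picture's height over the tangent of half this angle, whatever the lens; pixels are square), "cx", "cy" (the principal point, pixels), "k1" (the pictures are not rectified: a ray, as slopes to the right and down, at radius r is drawn at 1 + k1 r^2 times it, then the intrinsics apply), "origin" and "attitude" of the camera in the world. Camera axes: x right, y down, z forward; pixel columns grow to the right and rows downward; lengths in mm; the calibration is good to about 2 mm. A picture is of the moment at which its call begins: read the wrist's pose just before it. camera_params takes no time and is no camera call; for the wrist camera it gives the pose at the moment of the call.
- manip.sign_off(): hands the job in; it is judged then, once.
The state is a dict: "clock": time; "joints": joint angles; "qd": joint speeds; "effort": joint torques, N m; "eef_pos": TCP position; "eef_rot": TCP orientation; "wrist_force": force on the tool from outside, world axes, zero at the start; "moment": the same for the moment, N m; "finger_gap": finger opening in mm; "finger_force": force on a finger pad.
Only numpy, scipy, OpenCV 4.12 (cv2) and the standard library are available. Lean on these libraries where they do the work, as an engineer would, in place of code of your own. Each camera call takes 0.05 s, during which the arm holds its last target. There are 200 camera calls.

## Task

Stand the two spice jars and the salt shaker that crowd round the garlic in the spice caddy over on the grey ribbed mat, upright; with all three standing there, take the garlic out and set it on the chopping board. Then stand each of the three back upright in the very compartment of the caddy, and at the spot, where it stood at the start. Knock nothing over and leave the two limes where they lie in the caddy.

Things in the scene. Friction and masses are not known exactly. Their poses are not given: they have to be found in the camera images.
- caddy: low wooden spice caddy, fixed, 140 (x) x 208 (y) mm: 2 x 3 compartments, 64 mm square, centred at x = -34 (front), +34 (back) and y = -68, 0, +68 mm. Floor at z = 6, 4 mm ribs up to z = 14 mm. Origin under its centre, +x away from the robot (yaw within 0.1). Garlic back middle; limes front left and right; jars and shaker in the other three, which in which varies
- mat: dark rectangular mat with grey ribs, fixed, 130 (x) x 200 (y) x 5 mm, surface at z = 4 mm; origin under its centre, +x away from the robot (yaw within 0.1): the side area for the jars and shaker, there is room for three in a row along y
- board: light wooden chopping board, fixed, 130 (x) x 190 (y) x 12 mm, with a 19 mm hanging hole 80 mm from the middle towards +y, top at z = 12 mm; origin under its centre, +x away from the robot (yaw within 0.1)
- red_jar: spice jar with red lid, 45 mm diameter, 106 mm high, loose, 0.11 kg (varies by a third); origin at the centre of its underside, z up; round, can be held across at any height above 25 mm
- white_jar: spice jar with white lid and green label, 43 mm diameter, 100 mm high, loose, 0.11 kg (varies by a third); origin at the centre of its underside, z up
- shaker: clear salt shaker with grey domed top, 44 mm diameter up to 70 mm, 34 mm at the top, 90 mm high, loose, 0.1 kg; origin at the centre of its underside, z up
- garlic: garlic bulb, 60 mm diameter (widest about 25 mm above its underside), narrowing to a stalk, 59 mm high, firm, loose, 0.04 kg; origin at the centre of its underside, z up. While the jars stand beside it there is only about 15 mm between them and it, too little for fingers and gripper
- lime_left: lime, 52 x 45 x 45 mm, loose, in the caddy's front left (+y) compartment; origin at the centre of its underside; to be left alone
- lime_right: lime, 52 x 45 x 45 mm, loose, in the caddy's front right (-y) compartment; origin at the centre of its underside; to be left alone
Not all that is in view belongs to the job. Leave any blue or yellow look-alike of the garlic alone.

How it is judged (in metres and radians):
On the way, in this order (a step that is already met when the one before it is completed fails the run):
1. both jars and the shaker stand upright and released on the mat, all three at once (x of red_jar in the frame of mat between -0.062 and 0.062 m and y of red_jar in the frame of mat between -0.097 and 0.097 m and z of red_jar in the frame of mat between -0.003 and 0.01 m and angle between each of red_jar, white_jar, shaker's own z axis and vertical below 0.12 rad and x of white_jar in the frame of mat between -0.062 and 0.062 m and y of white_jar in the frame of mat between -0.097 and 0.097 m and z of white_jar in the frame of mat between -0.003 and 0.01 m and x of shaker in the frame of mat between -0.062 and 0.062 m and y of shaker in the frame of mat between -0.097 and 0.097 m and z of shaker in the frame of mat between -0.003 and 0.01 m and contact force between the fingers and red_jar below 0.2 N and contact force between the fingers and white_jar below 0.2 N and contact force between the fingers and shaker below 0.2 N), for 0.2 s.
2. the garlic lies released on the chopping board while all three still stand on the mat (x of red_jar in the frame of mat between -0.062 and 0.062 m and y of red_jar in the frame of mat between -0.097 and 0.097 m and z of red_jar in the frame of mat between -0.003 and 0.01 m and angle between each of red_jar, white_jar, shaker's own z axis and vertical below 0.12 rad and x of white_jar in the frame of mat between -0.062 and 0.062 m and y of white_jar in the frame of mat between -0.097 and 0.097 m and z of white_jar in the frame of mat between -0.003 and 0.01 m and x of shaker in the frame of mat between -0.062 and 0.062 m and y of shaker in the frame of mat between -0.097 and 0.097 m and z of shaker in the frame of mat between -0.003 and 0.01 m and x of garlic in the frame of board between -0.06 and 0.06 m and y of garlic in the frame of board between -0.09 and 0.09 m and z of garlic in the frame of board between 0.003 and 0.05 m and contact force between the fingers and garlic below 0.2 N and linear speed of garlic below 0.03 m/s), for 0.2 s.
At the end, for the whole second after the job is handed in: each jar and the shaker stands upright (within 0.12 rad) within 15 mm of where it stood at the start; the garlic lies on the chopping board (its origin over the board); all released and at rest (distance of each of red_jar, white_jar, shaker from where it was at the start of the episode below 0.015 m and angle between each of red_jar, white_jar, shaker's own z axis and vertical below 0.12 rad and contact force between the fingers and red_jar below 0.2 N and linear speed of each of red_jar, white_jar, shaker, garlic below 0.03 m/s and contact force between the fingers and white_jar below 0.2 N and contact force between the fingers and shaker below 0.2 N and x of garlic in the frame of board between -0.06 and 0.06 m and y of garlic in the frame of board between -0.09 and 0.09 m and z of garlic in the frame of board between 0.003 and 0.05 m and contact force between the fingers and garlic below 0.2 N); the robot touches nothing.
It fails at once if a lime is shifted by more than 20 mm (distance of any of lime_left, lime_right from where it was at the start of the episode above 0.02 m).
It fails at once if a jar or the shaker is tipped over (more than 0.7 rad) (angle between any of red_jar, white_jar, shaker's own z axis and vertical above 0.7 rad).
It also fails if it takes over 147 s, if anything falls off the work surface, if the arm or the gripper's body presses on something with over 40 N, if the wrist force passes 120 N, or if a joint passes its speed limit or range.

## Working session

There is one attempt and no reset: what is moved stays moved. The work goes in short steps, Python scripts to look and compute and a shell command to move; the robot and the scene stay as the last step left them, time stands still between calls to the robot, and variables do not carry over. Pictures are saved under pics/ and viewed, at most 14 in all, crops included, and the job is handed in when it is done.

```bash
mkdir -p pics
python3 - <<'E'
from cell import manip
import cv2
print(manip.tip_reach, manip.read_state())
for n in("scene","top"):
    print(n,manip.camera_params(n)); cv2.imwrite(f"pics/{n}0.png",manip.camera(n)[:,:,::-1])
print(manip.camera_params("wrist"))
E
```

```text
14.0 {'clock': 0.0, 'joints': array([-1.32658432e+00,  3.00465013e-01,  1.52157719e+00,  2.38787738e-05,
        1.32072459e+00, -6.65847396e-02]), 'qd': array([ 2.46122317e-04,  4.78139753e-05, -3.71859408e-04, -1.87969234e-03,
        7.19246267e-04,  1.39811207e-03]), 'effort': array([-8.33393233e-05, -5.31808519e+01, -3.52734196e+01,  7.08281645e-02,
        2.43591605e-02, -9.64658898e-05]), 'eef_pos': array([ 168.14002635, -523.36031478,  182.69133854]), 'eef_rot': array([-3.14042265e+00, -1.01200043e-04,  3.10790765e-01]), 'wrist_force': array([-0.60732202, -0.28324149, -0.22835046]), 'moment': array([ 0.02848148, -0.02601614, -0.00550985]), 'finger_force': 0.0, 'finger_gap': 94.24762671352495}
scene {'fovy': 44.89634815012975, 'cx': 275.5885389914353, 'cy': 207.5519433105205, 'k1': -0.16177271394029832, 'origin': array([ -337.17234864, -1066.93523598,  1193.19772411]), 'attitude': array([-2.25418275,  0.00765425, -0.6371688 ])}
top {'fovy': 46.71593009460803, 'cx': 271.11151060249847, 'cy': 205.94324871958614, 'k1': 0.011043438208084108, 'origin': array([ 287.43807725,   72.54792705, 1388.2221006 ]), 'attitude': array([-2.98287237,  0.00913417, -1.59326514])}
{'fovy': 70.16731335490331, 'cx': 278.25179648868493, 'cy': 205.48200112856955, 'k1': -0.024918912972536462, 'origin': array([ 235.79328323, -501.84787933,  384.44029218]), 'attitude': array([ 2.89437927e+00,  1.68280785e-03, -1.26103248e+00])}
```

View pics/top0.png

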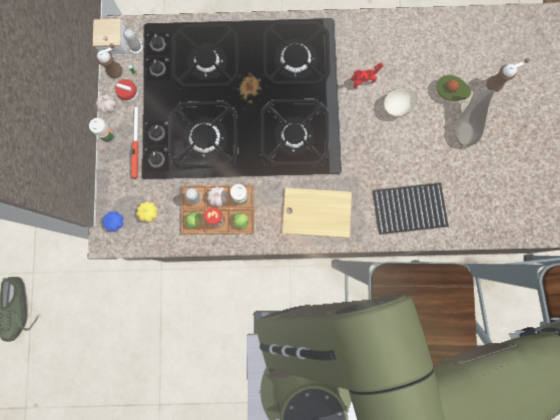

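View pics/scene0.png

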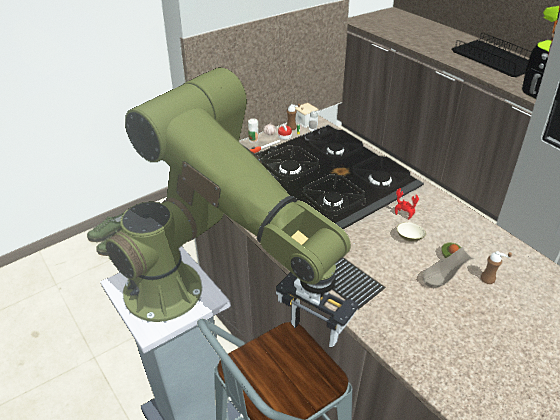

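The top view shows the caddy around (217,210), the board at (317,212) and the mat at (410,208). In the caddy, the garlic is at (216,197) back middle, with the shaker at (192,195), the white jar at (238,193), the red jar at (212,216), and limes at (193,220) and (240,220). There are look-alike jars and garlic at (107,100), plus blue and yellow bulbs at (113,221) and (147,212). All of these are outside the caddy, so they are not meant. I'll confirm in an enlarged crop.

```bash
cat > h.py <<'E'
import numpy as np, cv2
from scipy.spatial.transform import Rotation as R
from cell import manip
def K(p):
    f=210/np.tan(np.radians(p["fovy"])/2); return f
def world(p,uv,z):
    f=K(p); d=(np.array(uv,float)-[p["cx"],p["cy"]])/f; s=d.copy()
    for _ in range(20): s=d/(1+p["k1"]*(s@s))
    r=R.from_euler("xyz",p["attitude"]).as_matrix()@[*s,1]; o=p["origin"]
    return (o+r*(z-o[2])/r[2]).round(1)
def pix(p,P):
    c=R.from_euler("xyz",p["attitude"]).inv().apply(np.array(P,float)-p["origin"]); s=c[...,:2]/c[...,2:]
    return s*(1+p["k1"]*(s**2).sum(-1,keepdims=True))*K(p)+[p["cx"],p["cy"]]
def shift(T):  # target world TCP [x,y,z], -> tool-frame shift in cm from current measured pose
    s=manip.read_state(); return (R.from_euler("xyz",s["eef_rot"]).inv().apply(np.array(T)-s["eef_pos"])/10).round(2), s["eef_pos"].round(1), s["eef_rot"].round(3)
def snap(n,name,crop=None,k=1):
    p=manip.camera_params(n); im=manip.camera(n)[:,:,::-1]
    if crop: x0,y0,x1,y1=crop; im=im[y0:y1,x0:x1]
    cv2.imwrite(f"pics/{name}.png",cv2.resize(im,None,fx=k,fy=k,interpolation=cv2.INTER_CUBIC)); return p
E
python3 - <<'E'
from h import *
im=cv2.imread("pics/top0.png")
a=cv2.resize(im[175:245,170:265],None,fx=8,fy=8,interpolation=cv2.INTER_CUBIC)
cv2.imwrite("pics/c1.png",a)
b=cv2.resize(im[175:245,275:455],None,fx=4.4,fy=4.4,interpolation=cv2.INTER_CUBIC)
cv2.imwrite("pics/c2.png",b)
E
```

```text
(no output)
```

View pics/c1.png

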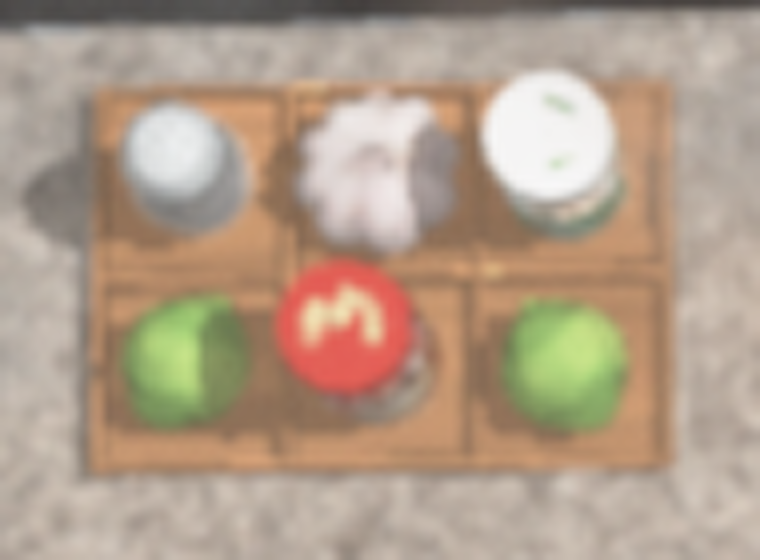

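View pics/c2.png

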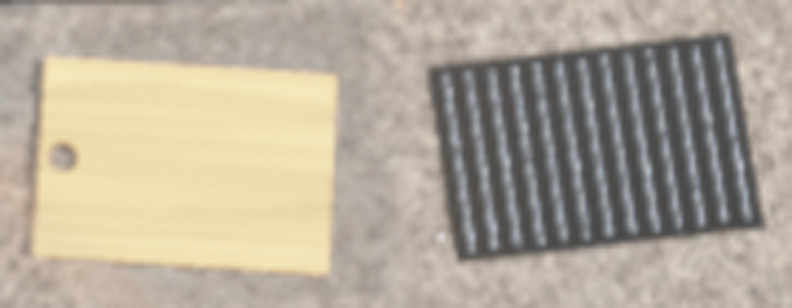

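The crop confirms it. Lid centres are at crop px (345,328) for red, (549,135) for white and (172,150) for the shaker top, with the garlic at (375,172) and limes at (185,362) and (565,365). The board and mat corners are clear.

Run:
```python
from h import *
p=manip.camera_params("top")
c1=lambda u,v:(170+(u+.5)/8-.5,175+(v+.5)/8-.5); c2=lambda u,v:(275+(u+.5)/4.4-.5,175+(v+.5)/4.4-.5)
def quad(n,c,pts,z):
    q=np.array([world(p,c(*a),z)[:2] for a in pts]); m=q.mean(0)
    ax=((q[1]-q[0])+(q[2]-q[3]))/2; ay=((q[0]-q[3])+(q[1]-q[2]))/2
    print(n,q.tolist(),m.round(1),np.linalg.norm(ax),np.linalg.norm(ay),"yaw",np.arctan2(ax[0],-ax[1]),np.arctan2(-ay[1],ay[0]))
    # yaw of frame: -ax is +y axis
quad("caddy",c1,[(95,88),(670,85),(668,468),(92,470)],14)
quad("board",c2,[(43,58),(337,75),(330,274),(32,256)],12)
quad("mat",c2,[(430,68),(728,36),(763,227),(460,260)],5)
for n,uv,z in[("red",(345,328),106),("white",(549,135),100),("shaker",(172,150),86),("garlic",(378,172),25),("limeL",(185,362),22),("limeR",(565,365),22)]: print(n,world(p,c1(*uv),z))
```

```text
caddy [[573.4, 337.5], [569.4, 130.1], [431.0, 133.1], [435.1, 337.6]] [502.2 234.6] 205.9898177095169 138.35868241639187 yaw -0.019662432927092712 0.011203000752131627
board [[560.0, 40.7], [544.0, -150.9], [413.9, -140.1], [430.0, 51.3]] [487.  -49.8] 192.171414367486 130.48943443819505 yaw -0.08361658891060866 0.0820911463582903
mat [[548.5, -213.2], [565.1, -409.4], [438.6, -422.2], [421.7, -225.6]] [ 493.5 -317.6] 197.11296887825517 127.275223433314 yaw 0.08507925478279865 -0.09916048272800929
red [470.7 235.9 106. ]
white [535.6 167.6 100. ]
shaker [536.2 297.2  86. ]
garlic [538.1 234.2  25. ]
limeL [471.9 303.4  22. ]
limeR [467.6 168.6  22. ]
```

```bash
python3 -m creep '[[1,[2,-0.5,-1],-1],[1,[6,-2,-2.5],-2.5],[1,[10,-3,-4],-4],[1,[14,-4,-5],-5.5],[1,[18,-5,-6],-7],[1,[22,-6.3,-7],-8.5],[1,[26,-7.5,-7.7],-10],[1,[30,-8.7,-7.7],-11.5],[1,[34,-9.8,-7.7],-13],[1,[37,-10.7,-7.7],-14],[1,[38.4,-11.1,-7.7],-14.43],[1,[38.4,-11.1,-7.7],-14.43]]' 30; python3 -c "
from h import *
print(shift([480,235,300]))"
```

```text
clock: 1.3
eef_pos: [500.6, -299.7, 259.7]
eef_rot: [-3.141, -0.001, 1.572]
wrist_force: [-0.4, -0.8, -0.1]
finger_gap: 93.8
finger_force: 0.0
(array([53.47, -2.01, -4.  ]), array([ 500.6, -299.7,  259.7]), array([-3.141e+00, -1.000e-03,  1.572e+00]))
```

```bash
python3 -m creep '[[1,[1.5,0,-0.5],0],[1,[5,0,-1],0],[1,[9,0,-2],0],[1,[13.5,0,-3],0],[1,[18,0,-4],0],[1,[22.5,0,-4],0],[1,[27,0,-4],0],[1,[31.5,0,-4],0],[1,[36,0,-4],0],[1,[40,-0.5,-4],0],[1,[42,-0.5,-4],0],[1,[42,-0.5,-4],0]]'; python3 -c "
from h import *
print(manip.read_state()['eef_pos']);print(snap('wrist','w1'))"
```

```text
clock: 2.5
eef_pos: [494.3, 120.7, 300.7]
eef_rot: [3.141, -0.0, 1.57]
wrist_force: [0.4, 0.3, -0.8]
finger_gap: 93.8
finger_force: 0.0
[494.25898614 120.73849065 300.73525837]
{'fovy': 70.16731335490331, 'cx': 278.25179648868493, 'cy': 205.48200112856955, 'k1': -0.024918912972536462, 'origin': array([494.62336433, 191.39900138, 502.44948225]), 'attitude': array([ 2.89577633e+00,  3.86198888e-04, -1.50902484e-03])}
```

View pics/w1.png

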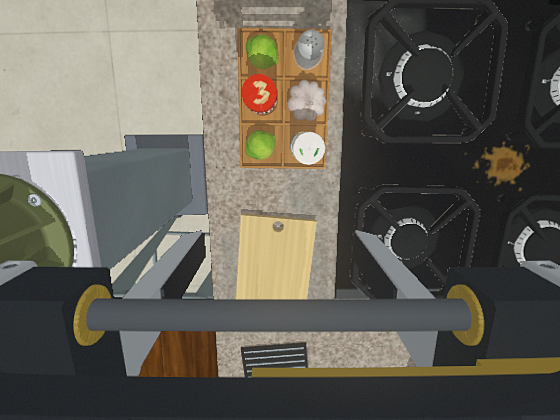

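The wrist view shows the caddy at (241–328, 30–165), with the red lid at (260,94), white lid at (308,148), shaker top at (313,40) and garlic at (307,100).

Run:
```python
from h import *
p=manip.camera_params("wrist")
im=cv2.imread("pics/w1.png"); cv2.imwrite("pics/w1c.png",cv2.resize(im[20:175,230:340],None,fx=5,fy=5,interpolation=cv2.INTER_CUBIC)[:600] if 0 else cv2.resize(im[22:172,230:340],None,fx=4,fy=4,interpolation=cv2.INTER_CUBIC))
for n,uv,z in[("red",(260,94),106),("white",(308,148),100),("shaker",(313,40),86),("garlic",(306,100),31),("c",(284,97.5),14)]: print(n,world(p,uv,z))
print(pix(p,[[536,300,96],[536,300,76],[536,300,6],[470,236,112],[536,167,106],[536,167,6]]).round(1))
```

```text
red [472.  234.8 106. ]
white [534.1 167.5 100. ]
shaker [539.1 302.1  86. ]
garlic [536.4 234.5  31. ]
c [503.7 239.9  14. ]
[[311.4  39.5]
 [309.7  44. ]
 [305.1  56.8]
 [258.1  92.4]
 [309.9 148.7]
 [303.6 145. ]]
```

View pics/w1c.png

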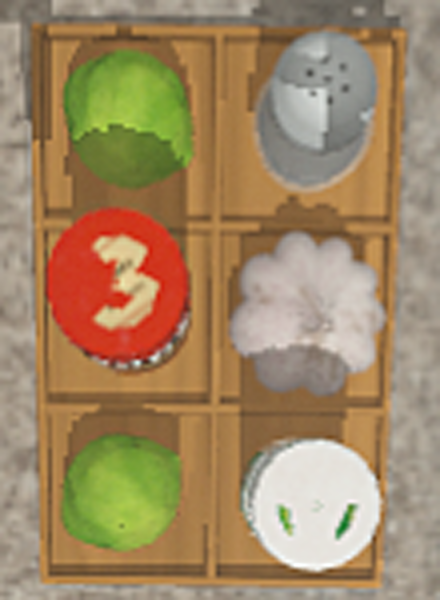

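```bash
python3 -m creep '[[0.5,[2,-0.5,0],0],[0.5,[6,-1.2,0],0],[0.5,[10,-2,0],0],[0.5,[11.48,-2.33,1],0],[0.5,[11.48,-2.33,4],0],[0.5,[11.48,-2.33,8],0],[0.5,[11.48,-2.33,12],0],[0.5,[11.48,-2.33,16],0],[0.5,[11.48,-2.33,19],0],[0.5,[11.48,-2.33,21],0],[0.5,[11.48,-2.33,22],0],[0.5,[11.48,-2.33,22],0]]' 20
python3 -m creep '[[-0.3,[0,0,0],0],[-0.3,[0,0,0],0],[-0.3,[0,0,0],0],[-0.3,[0,0,0],0],[-0.3,[0,0,0],0],[-0.3,[0,0,0],0]]' 20
```

```text
clock: 3.75
eef_pos: [471.7, 233.0, 79.4]
eef_rot: [-3.14, 0.001, 1.568]
wrist_force: [0.1, -0.6, -0.9]
finger_gap: 70.9
finger_force: 0.0
clock: 4.35
eef_pos: [472.2, 234.5, 80.8]
eef_rot: [3.141, -0.0, 1.57]
wrist_force: [-1.1, -0.1, 6.3]
finger_gap: 43.7
finger_force: 20.0
```

```bash
python3 -m creep '[[-0.3,[0,0,-0.5],0],[-0.3,[0,0,-2],0],[-0.3,[0,0,-4.5],0],[-0.3,[0,0,-7.5],0],[-0.3,[0,0,-10.5],0],[-0.3,[0,0,-13],0],[-0.3,[-1,0,-13],0],[-0.3,[-3,0.2,-13],0],[-0.3,[-6,0.4,-13],0],[-0.3,[-10,0.6,-13],0],[-0.3,[-14,0.8,-13],0],[-0.3,[-18,1,-13],0]]'
python3 -m creep '[[-0.3,[-4,0.2,0],0],[-0.3,[-8,0.4,0],0],[-0.3,[-12,0.6,0],0],[-0.3,[-16,0.8,0],0],[-0.3,[-20,1,0],0],[-0.3,[-24,1.1,0],0],[-0.3,[-28,1.2,0],0],[-0.3,[-32,1.4,0],0],[-0.3,[-36,1.5,0],0],[-0.3,[-40,1.7,0],0],[-0.3,[-42.5,1.8,0],0],[-0.3,[-43.75,1.8,0],0]]'
```

```text
clock: 5.55
eef_pos: [481.0, 52.4, 209.1]
eef_rot: [-3.14, 0.0, 1.57]
wrist_force: [0.8, 0.5, -0.7]
finger_gap: 43.7
finger_force: 20.0
clock: 6.75
eef_pos: [498.4, -385.1, 208.4]
eef_rot: [-3.14, -0.001, 1.568]
wrist_force: [-0.2, -0.7, -0.2]
finger_gap: 44.1
finger_force: 20.0
```

```bash
python3 -m creep '[[-0.3,[0,0,0],0],[-0.3,[0,0,1],0],[-0.3,[0,0,3.5],0],[-0.3,[0,0,6.5],0],[-0.3,[0,0,9.5],0],[-0.3,[0,0,11.5],0],[-0.3,[0,0,12.5],0],[-0.3,[0,0,12.9],0],[-0.3,[0,0,13.1],0],[-0.3,[0,0,13.1],0],[-0.3,[0,0,13.1],0],[-0.3,[0,0,13.1],0]]'
python3 -c "
from h import *
print(snap('scene','s1',(250,200,450,350),4)['cx'])"
```

```text
clock: 7.95
eef_pos: [499.7, -383.4, 79.9]
eef_rot: [3.141, 0.001, 1.57]
wrist_force: [-0.2, -0.2, -1.0]
finger_gap: 44.2
finger_force: 20.0
275.5885389914353
```

View pics/s1.png

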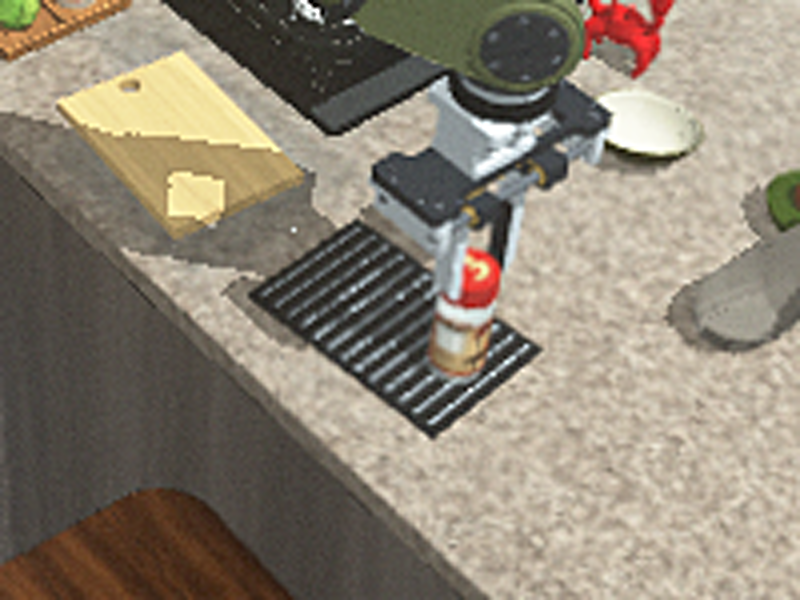

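The red jar stands upright on the mat, at crop (465,320). Now I release it.

```bash
python3 -m creep '[[-0.3,[0,0,0.1],0],[-0.3,[0,0,0.1],0],[0.5,[0,0,0.1],0],[0.5,[0,0,0.1],0],[0.5,[0,0,0.1],0],[0.5,[0,0,-1],0],[0.5,[0,0,-4],0],[0.5,[0,0,-8],0],[0.5,[0,0,-11],0],[0.5,[0,0,-13],0],[0.5,[2,0,-13],0],[0.5,[5.95,0.1,-13],0]]'
python3 -m creep '[[0.5,[4.5,0.3,0],0],[0.5,[9,0.6,0],0],[0.5,[13.5,0.9,0],0],[0.5,[18,1.2,0],0],[0.5,[22.5,1.5,0],0],[0.5,[27,1.8,0],0],[0.5,[31.5,2.2,0],0],[0.5,[36,2.5,0],0],[0.5,[40.5,2.8,0],0],[0.5,[45,3.2,0],0],[0.5,[48,3.5,0],0],[0.5,[49,3.5,0],0]]'
python3 -m creep '[[0.5,[0,0,0],0],[0.5,[0,0,2],0],[0.5,[0,0,5],0],[0.5,[0,0,8],0],[0.5,[0,0,11],0],[0.5,[0,0,13],0],[0.5,[0,0,13.6],0],[0.5,[0,0,13.6],0]]'
python3 -c "
from h import *
print(snap('wrist','w2')['cx'])"
```

```text
clock: 9.2
eef_pos: [500.2, -324.6, 210.2]
eef_rot: [3.141, 0.001, 1.568]
wrist_force: [0.5, 1.0, -0.5]
finger_gap: 70.4
finger_force: 0.0
clock: 10.4
eef_pos: [535.7, 168.8, 209.8]
eef_rot: [3.141, -0.0, 1.573]
wrist_force: [-0.3, 0.0, -0.7]
finger_gap: 70.3
finger_force: 0.0
clock: 11.2
eef_pos: [536.0, 165.1, 73.3]
eef_rot: [-3.141, 0.0, 1.569]
wrist_force: [-0.2, 0.2, 0.9]
finger_gap: 70.6
finger_force: 0.0
278.25179648868493
```

View pics/w2.png

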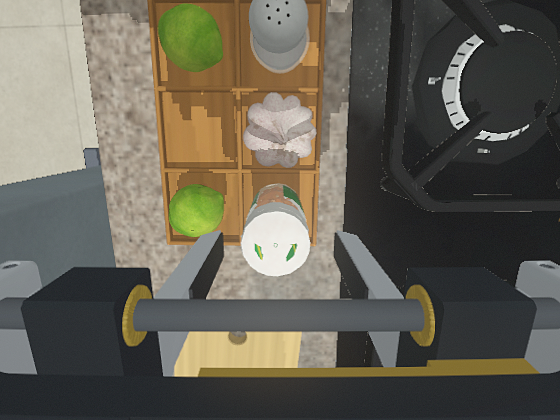

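The white jar is between the fingers, with its lid at (276,243), and the limes are untouched. Next I close, lift and carry it to the middle mat slot.

```bash
python3 -m creep '[[-0.3,[0,0,0],0],[-0.3,[0,0,0],0],[-0.3,[0,0,0],0],[-0.3,[0,0,0],0],[-0.3,[0,0,0],0],[-0.3,[0,0,-0.5],0],[-0.3,[0,0,-2],0],[-0.3,[0,0,-4.5],0],[-0.3,[0,0,-7.5],0],[-0.3,[0,0,-10.5],0],[-0.3,[0,0,-13],0],[-0.3,[-1,0,-13],0]]' 20
python3 -m creep '[[-0.3,[-2,-0.2,0],0],[-0.3,[-5,-0.5,0],0],[-0.3,[-9,-0.8,0],0],[-0.3,[-13,-1.2,0],0],[-0.3,[-17,-1.6,0],0],[-0.3,[-21,-2,0],0],[-0.3,[-25,-2.4,0],0],[-0.3,[-29,-2.8,0],0],[-0.3,[-33,-3.2,0],0],[-0.3,[-37,-3.5,0],0],[-0.3,[-41,-3.8,0],0],[-0.3,[-44,-4.1,0],0]]'
python3 -m creep '[[-0.3,[-2.5,0,0],0],[-0.3,[-3.5,0,0],0],[-0.3,[-3.5,0,0],0],[-0.3,[-3.5,0,2],0],[-0.3,[-3.5,0,5],0],[-0.3,[-3.5,0,8],0],[-0.3,[-3.5,0,11],0],[-0.3,[-3.5,0,12.4],0],[-0.3,[-3.5,0,12.9],0],[-0.3,[-3.5,0,13.1],0],[-0.3,[-3.5,0,13.2],0],[-0.3,[-3.5,0,13.2],0]]'
```

```text
clock: 12.45
eef_pos: [537.0, 156.9, 206.7]
eef_rot: [3.136, -0.001, 1.571]
wrist_force: [-0.9, 0.2, -1.3]
finger_gap: 41.8
finger_force: 20.0
clock: 13.65
eef_pos: [493.3, -286.1, 201.8]
eef_rot: [-3.14, -0.001, 1.569]
wrist_force: [0.5, 0.2, -1.3]
finger_gap: 41.5
finger_force: 20.0
clock: 14.85
eef_pos: [495.0, -318.9, 72.3]
eef_rot: [3.14, 0.001, 1.57]
wrist_force: [-0.5, 0.5, -1.4]
finger_gap: 41.9
finger_force: 20.0
```

```bash
python3 -m creep '[[-0.3,[0,0,0.1],0],[-0.3,[0,0,0.1],0],[0.5,[0,0,0.1],0],[0.5,[0,0,0.1],0],[0.5,[0,0,0.1],0],[0.5,[0,0,-1],0],[0.5,[0,0,-4],0],[0.5,[0,0,-8],0],[0.5,[0,0,-11],0],[0.5,[0,0,-13.1],0],[0.5,[2,0,-13.1],0],[0.5,[5.9,0.1,-13.1],0]]'
python3 -m creep '[[0.5,[5,0.3,0],0],[0.5,[10,0.6,0],0],[0.5,[15,0.9,0],0],[0.5,[20,1.2,0],0],[0.5,[25,1.5,0],0],[0.5,[30,1.9,0],0],[0.5,[35,2.4,0],0],[0.5,[40,2.8,0],0],[0.5,[45,3.3,0],0],[0.5,[50,3.8,0],0],[0.5,[54,4.2,0],0],[0.5,[56,4.2,0],0]]'
python3 -m creep '[[0.5,[0,0,0],0],[0.5,[0,0,2],0],[0.5,[0,0,5],0],[0.5,[0,0,8],0],[0.5,[0,0,11],0],[0.5,[0,0,13],0],[0.5,[0,0,14.1],0],[0.5,[0,0,14.1],0],[0.5,[0,0,14.1],0]]'
python3 -c "
from h import *
print(snap('wrist','w3')['cx'])"
```

```text
clock: 16.05
eef_pos: [495.4, -260.6, 203.4]
eef_rot: [3.14, 0.001, 1.568]
wrist_force: [0.6, 0.5, 0.7]
finger_gap: 70.1
finger_force: 0.0
clock: 17.25
eef_pos: [537.5, 303.5, 202.7]
eef_rot: [3.141, -0.0, 1.572]
wrist_force: [-0.2, -0.5, -0.9]
finger_gap: 70.8
finger_force: 0.0
clock: 18.15
eef_pos: [538.6, 300.1, 62.6]
eef_rot: [3.14, -0.001, 1.57]
wrist_force: [-0.3, -0.5, 0.9]
finger_gap: 70.5
finger_force: 0.0
278.25179648868493
```

View pics/w3.png

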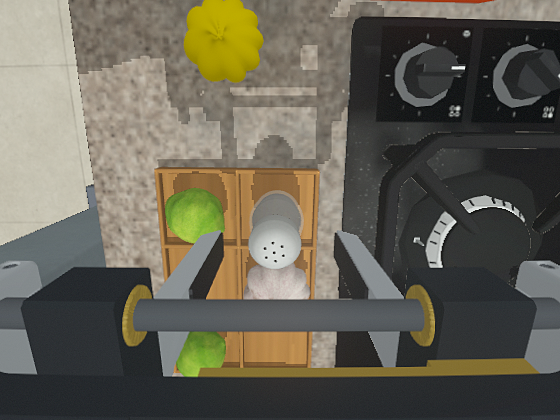

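The shaker is between the fingers, with its top at (275,245). I'll carry it to the near mat slot.

```bash
python3 -m creep '[[-0.3,[0,0,0],0],[-0.3,[0,0,0],0],[-0.3,[0,0,0],0],[-0.3,[0,0,0],0],[-0.3,[0,0,0],0],[-0.3,[0,0,-0.5],0],[-0.3,[0,0,-2],0],[-0.3,[0,0,-4.5],0],[-0.3,[0,0,-7.5],0],[-0.3,[0,0,-10.5],0],[-0.3,[0,0,-13],0],[-0.3,[-1,0,-13],0]]' 20
python3 -m creep '[[-0.3,[-2,-0.2,0],0],[-0.3,[-5,-0.5,0],0],[-0.3,[-9,-0.8,0],0],[-0.3,[-13,-1.2,0],0],[-0.3,[-17,-1.6,0],0],[-0.3,[-21,-2,0],0],[-0.3,[-25,-2.4,0],0],[-0.3,[-29,-2.8,0],0],[-0.3,[-33,-3.2,0],0],[-0.3,[-37,-3.7,0],0],[-0.3,[-41,-4.2,0],0],[-0.3,[-45,-4.6,0],0]]'
python3 -m creep '[[-0.3,[-4,-0.1,0],0],[-0.3,[-7,-0.3,0],0],[-0.3,[-9,-0.3,0],0],[-0.3,[-9.4,-0.3,0],0],[-0.3,[-9.4,-0.3,2],0],[-0.3,[-9.4,-0.3,5],0],[-0.3,[-9.4,-0.3,8],0],[-0.3,[-9.4,-0.3,11],0],[-0.3,[-9.4,-0.3,12.4],0],[-0.3,[-9.4,-0.3,13],0],[-0.3,[-9.4,-0.3,13.2],0],[-0.3,[-9.4,-0.3,13.2],0]]'
python3 -m creep '[[-0.3,[0,0,0.1],0],[-0.3,[0,0,0.1],0],[0.5,[0,0,0.1],0],[0.5,[0,0,0.1],0],[0.5,[0,0,0.1],0],[0.5,[0,0,-1],0],[0.5,[0,0,-4],0],[0.5,[0,0,-8],0],[0.5,[0,0,-11],0],[0.5,[0,0,-13.1],0],[0.5,[2,0,-15],0],[0.5,[6,0,-18],0]]'
python3 -c "
from h import *
im=manip.camera('top')[:,:,::-1]; im2=manip.camera('scene')[:,:,::-1]
cv2.imwrite('pics/t2.png',np.vstack([cv2.resize(im[170:250,170:460],(800,221)),cv2.resize(im2[190:320,200:480],(800,371))]))"
```

```text
clock: 19.4
eef_pos: [539.1, 291.3, 196.3]
eef_rot: [3.135, -0.003, 1.571]
wrist_force: [1.2, -0.5, 1.4]
finger_gap: 32.6
finger_force: 0.0
clock: 20.6
eef_pos: [490.8, -161.5, 191.6]
eef_rot: [3.141, 0.0, 1.57]
wrist_force: [1.0, 1.1, 0.1]
finger_gap: 32.8
finger_force: 0.0
clock: 21.8
eef_pos: [489.1, -253.9, 60.3]
eef_rot: [3.14, 0.001, 1.57]
wrist_force: [0.3, 0.4, -1.0]
finger_gap: 32.8
finger_force: 0.0
clock: 23.0
eef_pos: [487.9, -194.2, 239.7]
eef_rot: [-3.14, -0.001, 1.567]
wrist_force: [0.3, 0.3, 1.5]
finger_gap: 70.6
finger_force: 0.0
```

View pics/t2.png

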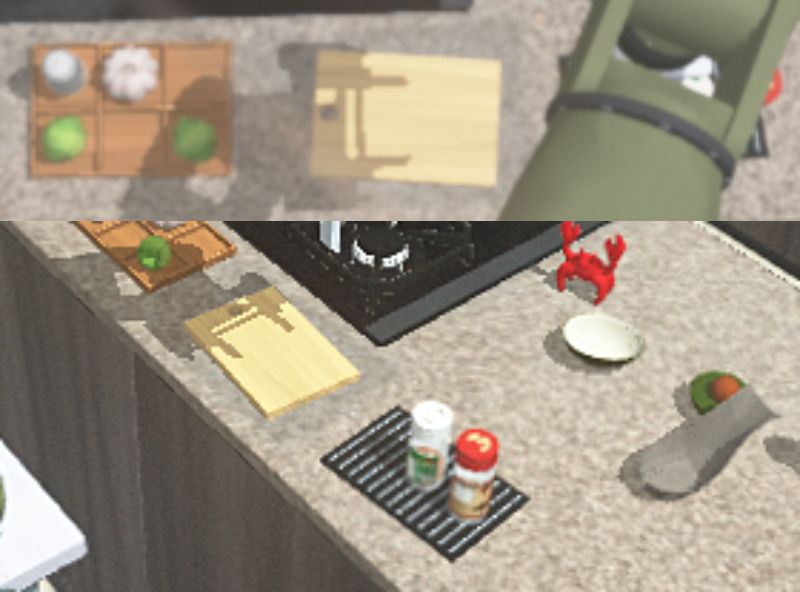

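The shaker slipped out. It still stands in the caddy, at crop (62,72), and both jars are upright on the mat. I'll measure whether it shifted, then grip it lower.

Run:
```python
from h import *
a=cv2.imread("pics/top0.png"); b=manip.camera("top")[:,:,::-1].copy(); cv2.imwrite("pics/top3.png",b)
for k,(x0,y0,x1,y1) in dict(sh=(184,186,202,205),garl=(206,187,228,207),limeL=(184,210,202,229)).items():
    U=8;g=lambda i,m:cv2.resize(i[y0-m:y1+m,x0-m:x1+m],None,fx=U,fy=U,interpolation=cv2.INTER_CUBIC)
    r=cv2.matchTemplate(g(b,4),g(a,0),cv2.TM_CCOEFF_NORMED); _,v,_,l=cv2.minMaxLoc(r)
    print(k,v,(np.array(l)/U-4),"px (3x mm ~)")
s=lambda i:cv2.resize(i[178:240,175:260],None,fx=4.5,fy=4.5,interpolation=cv2.INTER_CUBIC)
cv2.imwrite("pics/cmp.png",np.hstack([s(a),s(b)]))
```

```text
sh 0.9974983334541321 [0. 0.] px (3x mm ~)
garl 0.8467229008674622 [0.75  0.125] px (3x mm ~)
limeL 0.6458385586738586 [ 0.875 -0.125] px (3x mm ~)
```

View pics/cmp.png

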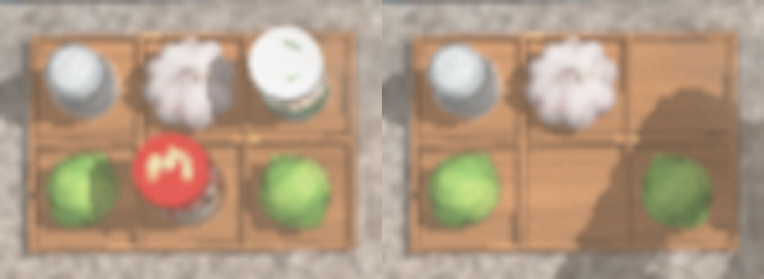

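```bash
python3 -m creep '[[0.2,[2,0.3,0],0],[0.2,[6,0.6,0],0],[0.2,[11,0.9,0],0],[0.2,[16,1.3,0],0],[0.2,[21,1.8,0],0],[0.2,[26,2.3,0],0],[0.2,[31,2.8,0],0],[0.2,[36,3.5,0],0],[0.2,[41,4.2,0],0],[0.2,[45,4.7,0],0],[0.2,[48,4.9,0],0],[0.2,[49.4,4.9,0],0]]' 30
python3 -m creep '[[0.2,[0,0,0],0],[0.2,[0,0,2],0],[0.2,[0,0,5],0],[0.2,[0,0,8],0],[0.2,[0,0,11],0],[0.2,[0,0,14],0],[0.2,[0,0,16.5],0],[0.2,[0,0,18],0],[0.2,[0,0,18.8],0],[0.2,[0,0,18.8],0],[0.2,[0,0,18.8],0],[0.2,[0,0,18.8],0]]'
python3 -m creep '[[-0.3,[0,0,0],0],[-0.3,[0,0,0],0],[-0.3,[0,0,0],0],[-0.3,[0,0,0],0],[-0.3,[0,0,0],0],[-0.3,[0,0,0],0],[-0.3,[0,0,0],0],[-0.3,[0,0,-0.2],0],[-0.3,[0,0,-0.6],0],[-0.3,[0,0,-1.2],0],[-0.3,[0,0,-2],0],[-0.3,[0,0,-2],0]]' 30
```

```text
clock: 24.35
eef_pos: [537.9, 301.7, 238.0]
eef_rot: [-3.14, 0.001, 1.571]
wrist_force: [-0.3, -0.2, 0.4]
finger_gap: 56.2
finger_force: 0.0
clock: 25.55
eef_pos: [538.5, 300.4, 52.5]
eef_rot: [3.14, -0.001, 1.57]
wrist_force: [-0.1, 0.9, 0.9]
finger_gap: 56.3
finger_force: 0.0
clock: 26.75
eef_pos: [538.6, 300.6, 72.9]
eef_rot: [3.14, -0.001, 1.57]
wrist_force: [0.5, -0.1, -0.6]
finger_gap: 33.1
finger_force: 10.8
```

```bash
python3 -c "
from h import *
a=manip.camera('top')[:,:,::-1]
b=manip.camera('wrist')[:,:,::-1]
s=manip.read_state();print(s['finger_gap'],s['finger_force'],s['wrist_force'])
cv2.imwrite('pics/x4.png',np.hstack([cv2.resize(a[175:245,170:265],None,fx=4,fy=4)[:280],cv2.resize(b[140:280,150:350],(400,280))]))"
```

```text
33.04646311515127 10.82891044439748 [-0.91033935  0.49864634 -0.92288495]
```

View pics/x4.png

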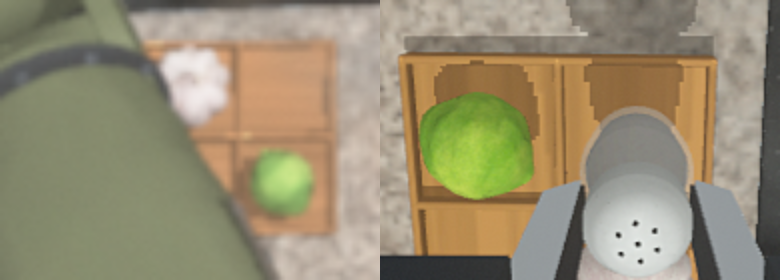

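Run:
```python
from h import *
p=manip.camera_params("wrist")
for dz in (0,10,20):
    print(dz,pix(p,[[538,300,96+dz],[538,322,6+dz],[516,300,6+dz],[560,300,6+dz],[516,300,76+dz],[560,300,76+dz],[521,300,96+dz],[555,300,96+dz]]).round(0).tolist())
```

```text
0 [[278.0, 246.0], [278.0, 186.0], [254.0, 210.0], [302.0, 210.0], [246.0, 235.0], [309.0, 235.0], [251.0, 246.0], [305.0, 246.0]]
10 [[278.0, 252.0], [278.0, 188.0], [253.0, 213.0], [303.0, 212.0], [245.0, 240.0], [311.0, 240.0], [249.0, 252.0], [306.0, 252.0]]
20 [[278.0, 259.0], [278.0, 190.0], [252.0, 216.0], [304.0, 216.0], [243.0, 246.0], [313.0, 246.0], [248.0, 259.0], [308.0, 259.0]]
```

The shaker is lifted 20 mm (dome at (278,260)), but the fingers are stopping at my commanded gap. I'll command them tighter.

```bash
python3 -m creep '[[-1,[0,0,0],0],[-1,[0,0,0],0],[-1,[0,0,0],0],[-1,[0,0,0],0],[-1,[0,0,-1],0],[-1,[0,0,-1.5],0],[-1,[0,0,-1.5],0]]' 15; python3 -c "
from h import *
b=manip.camera('wrist')[:,:,::-1]
cv2.imwrite('pics/x5.png',b[120:300,120:440])"
```

```text
clock: 27.55
eef_pos: [538.5, 300.5, 87.7]
eef_rot: [3.14, -0.001, 1.57]
wrist_force: [-0.0, -0.3, -0.8]
finger_gap: 32.8
finger_force: 15.0
```

View pics/x5.png

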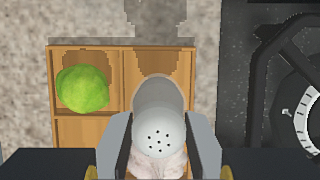

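```bash
python3 -m creep '[[-1,[0,0,-1],0],[-1,[0,0,-3],0],[-1,[0,0,-5.5],0],[-1,[0,0,-8],0],[-1,[0,0,-9.5],0],[-1,[-1,0,-9.5],0],[-1,[-3,-0.2,-9.5],0],[-1,[-6,-0.5,-9.5],0],[-1,[-9,-0.8,-9.5],0],[-1,[-12,-1.1,-9.5],0],[-1,[-15,-1.4,-9.5],0],[-1,[-18,-1.7,-9.5],0]]' 
python3 -m creep '[[-1,[-3,-0.3,0],0],[-1,[-6,-0.6,0],0],[-1,[-9.5,-0.9,0],0],[-1,[-13,-1.2,0],0],[-1,[-16.5,-1.5,0],0],[-1,[-20,-1.8,0],0],[-1,[-23.5,-2.2,0],0],[-1,[-27,-2.6,0],0],[-1,[-30.5,-2.9,0],0],[-1,[-34,-3.2,0],0],[-1,[-36.5,-3.2,0],0],[-1,[-37.4,-3.2,0],0]]'
python3 -m creep '[[-1,[0,0,0],0],[-1,[0,0,0.5],0],[-1,[0,0,2],0],[-1,[0,0,4.5],0],[-1,[0,0,7],0],[-1,[0,0,9.5],0],[-1,[0,0,11.5],0],[-1,[0,0,12.4],0],[-1,[0,0,12.9],0],[-1,[0,0,13.1],0],[-1,[0,0,13.2],0],[-1,[0,0,13.2],0]]'
python3 -c "
from h import *
b=manip.camera('scene')[:,:,::-1]
cv2.imwrite('pics/x6.png',cv2.resize(b[230:340,260:420],None,fx=3,fy=3))"
```

```text
clock: 28.8
eef_pos: [520.0, 118.4, 180.4]
eef_rot: [-3.14, 0.0, 1.57]
wrist_force: [-0.2, 0.4, -1.0]
finger_gap: 33.2
finger_force: 15.0
clock: 30.0
eef_pos: [487.4, -255.8, 180.2]
eef_rot: [-3.14, -0.001, 1.568]
wrist_force: [0.2, -0.4, -0.8]
finger_gap: 33.1
finger_force: 15.0
clock: 31.2
eef_pos: [488.9, -253.8, 49.9]
eef_rot: [3.141, 0.001, 1.57]
wrist_force: [-0.1, -0.3, -0.3]
finger_gap: 33.1
finger_force: 15.0
```

View pics/x6.png

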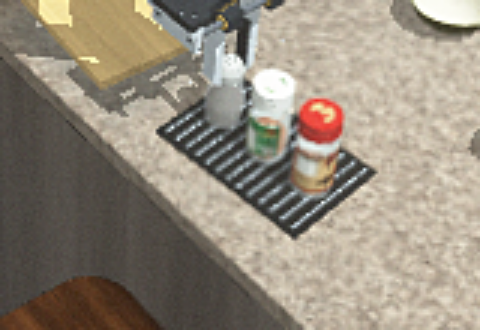

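The shaker stands on the mat at crop (225,105), next to the white jar (270,115) and red jar (318,150). I release it and go for the garlic.

```bash
python3 -m creep '[[-1,[0,0,0.1],0],[-1,[0,0,0.1],0],[0.5,[0,0,0.1],0],[0.5,[0,0,0.1],0],[0.5,[0,0,0.1],0],[0.5,[0,0,0.1],0],[0.5,[0,0,-1],0],[0.5,[0,0,-4],0],[0.5,[0,0,-8],0],[0.5,[0,0,-12],0],[0.5,[0,0,-14.9],0],[0.5,[0,0,-14.9],0]]'
python3 -m creep '[[0.6,[2,0.3,0],0],[0.6,[6,0.6,0],0],[0.6,[11,0.9,0],0],[0.6,[16,1.3,0],0],[0.6,[21,1.8,0],0],[0.6,[26,2.3,0],0],[0.6,[31,2.8,0],0],[0.6,[36,3.5,0],0],[0.6,[41,4.2,0],0],[0.6,[45,4.7,0],0],[0.6,[48,4.9,0],0],[0.6,[48.85,4.9,0],0]]'
python3 -c "
from h import *
b=manip.camera('scene')[:,:,::-1]; c=manip.camera('wrist')[:,:,::-1]
cv2.imwrite('pics/x7.png',np.hstack([cv2.resize(b[235:330,270:400],(480,351)),cv2.resize(c[80:300,180:380],(319,351))]))"
```

```text
clock: 32.45
eef_pos: [489.9, -254.5, 203.4]
eef_rot: [3.135, 0.004, 1.57]
wrist_force: [-0.2, 0.3, -0.1]
finger_gap: 70.2
finger_force: 0.0
clock: 33.65
eef_pos: [537.3, 237.3, 197.6]
eef_rot: [-3.14, 0.0, 1.573]
wrist_force: [0.5, 0.3, -0.0]
finger_gap: 75.2
finger_force: 0.0
```

View pics/x7.png

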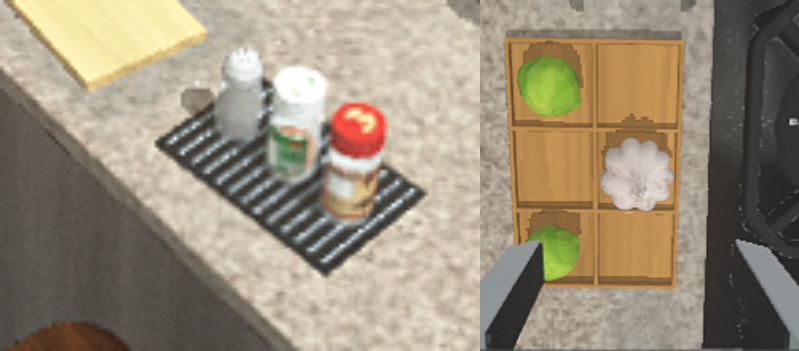

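All three stand on the mat, and the garlic centre is at wrist px (278,189). I've used up my picture allowance (15 views, one over the 14), so from here I check by numbers only.

```bash
python3 -c "
from h import *
print(world(manip.camera_params('wrist'),(278.4,189),31),manip.read_state()['eef_pos'])"
python3 -m creep '[[0.6,[0,0,0],0],[0.6,[0,0,2],0],[0.6,[0,0,5],0],[0.6,[0,0,8],0],[0.6,[0,0,11],0],[0.6,[0,0,14],0],[0.6,[0,0,16],0],[0.6,[0,0,16.7],0],[0.6,[0,0,16.7],0],[0.6,[0,0,16.7],0]]'
python3 -m creep '[[-1,[0,0,0],0],[-1,[0,0,0],0],[-1,[0,0,0],0],[-1,[0,0,0],0],[-1,[0,0,0],0],[-1,[0,0,0],0],[-1,[0,0,-0.5],0],[-1,[0,0,-1.5],0],[-1,[0,0,-3],0],[-1,[0,0,-3],0]]' 10
```

```text
[537.6 234.7  31. ] [537.53929778 235.26186854 197.74268273]
clock: 34.75
eef_pos: [538.7, 234.4, 32.5]
eef_rot: [3.14, -0.001, 1.569]
wrist_force: [0.8, 0.2, -0.5]
finger_gap: 75.3
finger_force: 0.0
clock: 35.75
eef_pos: [539.2, 235.2, 64.2]
eef_rot: [3.138, -0.001, 1.57]
wrist_force: [0.7, 0.2, -0.2]
finger_gap: 0.8
finger_force: 0.0
```

The garlic slipped: the gap is 0.8 mm. I go back up to the same hover pose and find the garlic numerically.

```bash
python3 -m creep '[[0.6,[0,0,-3],0],[0.6,[0,0,-7],0],[0.6,[0,0,-11],0],[0.6,[0,0,-13.7],0],[0.6,[0,0,-13.7],0],[0.6,[0,0,-13.7],0],[0.6,[0,0,-13.7],0]]'
cat > g.py <<'E'
from h import *
from scipy import ndimage
p=manip.camera_params("wrist"); im=manip.camera("wrist")
hsv=cv2.cvtColor(im,cv2.COLOR_RGB2HSV)
c=pix(p,[[572,338,14],[572,130,14],[432,130,14],[432,338,14]]).astype(np.float32)
m=np.zeros(im.shape[:2],np.uint8); cv2.fillConvexPoly(m,c.astype(int),1)
g=((hsv[...,1]<75)&(hsv[...,2]>110)&(m>0))
l,n=ndimage.label(g)
for i in range(1,n+1):
    a=(l==i).sum()
    if a>150:
        cy,cx=ndimage.center_of_mass(l==i); s=ndimage.find_objects(l)[i-1]
        print(a,(round(cx),round(cy)),s[1].start,s[1].stop,s[0].start,s[0].stop,"world z31",world(p,(cx,cy),31))
# limes
gr=((hsv[...,0]>30)&(hsv[...,0]<55)&(hsv[...,1]>120)&(m>0)); l,n=ndimage.label(gr)
for i in range(1,n+1):
    if (l==i).sum()>300: cy,cx=ndimage.center_of_mass(l==i); print("lime",world(p,(cx,cy),28))
E
python3 g.py
```

```text
clock: 36.45
eef_pos: [537.5, 234.6, 196.8]
eef_rot: [-3.14, 0.001, 1.57]
wrist_force: [0.5, 0.3, -0.4]
finger_gap: 53.7
finger_force: 0.0
1584 (278, 188) 255 302 165 211 world z31 [536.7 235.9  31. ]
570 (218, 246) 203 234 230 261 world z31 [457.4 157.3  31. ]
lime [470.3 304.   28. ]
lime [466.4 178.9  28. ]
```

The garlic is unmoved at (278,188). Both slips suggest the fingertips sit higher than I assumed, so I compare their projection with the pixels seen in w2.

Run:
```python
from h import *
p=manip.camera_params("wrist"); s=manip.read_state(); e=s["eef_pos"]; g=s["finger_gap"]/2
print(g*2,e)
for dz in (-14,0,5,20,40):
  for dy in(-8,8): print(dz,dy,pix(p,e+[[-g,dy,dz],[g,dy,dz],[-g-12,dy,dz],[g+12,dy,dz]]).round(0).tolist())
im=cv2.imread("pics/w2.png"); 
# finger edge profile rows
for v in (236,240,250,260,275): print(v,[int(x) for x in im[v,150:240:6].mean(-1)])
```

```text
57.299557451223215 [537.46164709 234.57061736 196.81529121]
-14 -8 [[241.0, 237.0], [316.0, 237.0], [225.0, 237.0], [331.0, 237.0]]
-14 8 [[240.0, 217.0], [316.0, 216.0], [224.0, 217.0], [332.0, 216.0]]
0 -8 [[238.0, 243.0], [318.0, 243.0], [222.0, 243.0], [335.0, 243.0]]
0 8 [[237.0, 222.0], [319.0, 222.0], [220.0, 222.0], [336.0, 222.0]]
5 -8 [[237.0, 246.0], [319.0, 246.0], [220.0, 246.0], [336.0, 246.0]]
5 8 [[236.0, 224.0], [320.0, 224.0], [219.0, 224.0], [337.0, 224.0]]
20 -8 [[234.0, 255.0], [322.0, 255.0], [216.0, 255.0], [340.0, 255.0]]
20 8 [[233.0, 231.0], [323.0, 231.0], [215.0, 231.0], [341.0, 231.0]]
40 -8 [[229.0, 268.0], [326.0, 268.0], [209.0, 268.0], [347.0, 268.0]]
40 8 [[228.0, 243.0], [327.0, 243.0], [207.0, 243.0], [348.0, 243.0]]
236 [165, 167, 140, 138, 90, 92, 85, 122, 112, 145, 146, 150, 56, 93, 99]
240 [176, 142, 155, 140, 78, 81, 78, 79, 150, 146, 147, 87, 56, 89, 91]
250 [149, 153, 158, 167, 167, 138, 143, 144, 145, 145, 115, 55, 49, 163, 164]
260 [162, 169, 177, 152, 129, 146, 145, 145, 145, 142, 47, 53, 98, 154, 170]
275 [76, 183, 144, 154, 144, 145, 146, 145, 43, 46, 48, 182, 139, 168, 168]
```

In w1 and w2 the fingertips show at about 1.6 px/mm, near row 233. That fits tips about 22 mm above the reported TCP, not 14 mm below it, and it explains both slips. I descend around the garlic in small steps and watch the force.

```bash
python3 -m creep '[[0.7,[0,0,1],0],[0.7,[0,0,4],0],[0.7,[0,0,8],0],[0.7,[0,0,12],0],[0.7,[0,0,15],0],[0.7,[0,0,16.7],0],[0.7,[0,0,16.7],0],[0.7,[0,0,16.7],0]]' 20
python3 -m creep '[[0.7,[0,0,0.3],0],[0.7,[0,0,0.5],0],[0.7,[0,0,0.5],0],[0.7,[0,0,0.5],0]]'
python3 -m creep '[[0.7,[0,0,0.3],0],[0.7,[0,0,0.5],0],[0.7,[0,0,0.5],0],[0.7,[0,0,0.5],0]]'
```

```text
clock: 37.3
eef_pos: [537.8, 234.7, 31.1]
eef_rot: [-3.141, 0.0, 1.57]
wrist_force: [-1.1, 0.8, 0.1]
finger_gap: 79.9
finger_force: 0.0
clock: 37.7
eef_pos: [538.1, 234.8, 26.6]
eef_rot: [3.141, -0.0, 1.57]
wrist_force: [0.5, -0.1, -0.2]
finger_gap: 79.7
finger_force: 0.0
clock: 38.1
eef_pos: [537.9, 234.7, 21.2]
eef_rot: [-3.141, 0.0, 1.57]
wrist_force: [0.2, 0.3, 0.3]
finger_gap: 80.0
finger_force: 0.0
```

```bash
python3 -m creep '[[0.7,[0,0,0.2],0],[0.7,[0,0,0.4],0],[0.7,[0,0,0.4],0],[0.7,[0,0,0.4],0]]'
python3 -m creep '[[0.7,[0,0,0.2],0],[0.7,[0,0,0.4],0],[0.7,[0,0,0.4],0],[0.7,[0,0,0.4],0]]'
python3 - <<'E'
from h import *
im=manip.camera("wrist"); cv2.imwrite("pics/w8.png",im[:,:,::-1])
p=manip.camera_params("wrist"); s=manip.read_state(); e=s["eef_pos"]; g=s["finger_gap"]/2
print(g*2)
for dz in (-14,10,25): print(dz,pix(p,e+[[-g,8,dz],[g,8,dz]]).round(0).tolist())
E
```

```text
clock: 38.5
eef_pos: [537.9, 234.7, 17.2]
eef_rot: [-3.141, 0.0, 1.57]
wrist_force: [-0.5, -0.7, 0.4]
finger_gap: 79.8
finger_force: 0.0
clock: 38.9
eef_pos: [537.9, 234.8, 13.2]
eef_rot: [-3.141, 0.0, 1.57]
wrist_force: [0.0, 0.2, -0.3]
finger_gap: 79.9
finger_force: 0.0
79.6668231477895
-14 [[225.0, 217.0], [331.0, 216.0]]
10 [[219.0, 227.0], [337.0, 226.0]]
25 [[214.0, 234.0], [342.0, 234.0]]
```

The nominal tips would now be below the caddy floor with no contact, so the tips really are higher. I continue down.

```bash
python3 -m creep '[[0.7,[0,0,0.2],0],[0.7,[0,0,0.4],0],[0.7,[0,0,0.6],0],[0.7,[0,0,0.6],0],[0.7,[0,0,0.6],0]]'
python3 -m creep '[[0.7,[0,0,0.2],0],[0.7,[0,0,0.4],0],[0.7,[0,0,0.6],0],[0.7,[0,0,0.6],0],[0.7,[0,0,0.6],0]]'
python3 -m creep '[[0.7,[0,0,0.2],0],[0.7,[0,0,0.4],0],[0.7,[0,0,0.4],0],[0.7,[0,0,0.4],0]]'
```

```text
clock: 39.45
eef_pos: [537.9, 234.7, 7.2]
eef_rot: [-3.141, 0.0, 1.57]
wrist_force: [1.0, 0.8, 0.3]
finger_gap: 79.7
finger_force: 0.0
clock: 39.95
eef_pos: [537.9, 234.8, 1.2]
eef_rot: [-3.141, 0.0, 1.57]
wrist_force: [-0.1, -0.1, -0.8]
finger_gap: 80.0
finger_force: 0.0
clock: 40.35
eef_pos: [537.9, 234.7, -2.8]
eef_rot: [-3.141, 0.0, 1.57]
wrist_force: [0.4, 0.3, -0.5]
finger_gap: 79.8
finger_force: 0.0
```

```bash
python3 -m creep '[[-1,[0,0,0],0],[-1,[0,0,0],0],[-1,[0,0,0],0],[-1,[0,0,0],0],[-1,[0,0,0],0],[-1,[0,0,0],0]]' 12
```

```text
clock: 40.95
eef_pos: [537.9, 234.8, -2.7]
eef_rot: [-3.142, 0.0, 1.57]
wrist_force: [-0.8, 0.1, 1.0]
finger_gap: 56.2
finger_force: 12.0
```

The garlic is gripped at 56 mm, close to its widest part.

```bash
python3 -m creep '[[-1,[0,0,-0.3],0],[-1,[0,0,-1],0],[-1,[0,0,-2.5],0],[-1,[0,0,-5],0],[-1,[0,0,-8],0],[-1,[0,0,-10],0],[-1,[0,0,-10],0],[-1,[-1,-0.2,-10],0],[-1,[-3,-0.6,-10],0],[-1,[-6,-1.2,-10],0],[-1,[-9,-1.8,-10],0],[-1,[-12,-2.4,-10],0]]'
python3 -m creep '[[-1,[-3,-0.5,0],0],[-1,[-6,-1,0],0],[-1,[-9,-1.5,0],0],[-1,[-12,-2,0],0],[-1,[-14.5,-2.4,0],0],[-1,[-16,-2.6,0],0],[-1,[-16.5,-2.6,0],0],[-1,[-16.5,-2.6,1],0],[-1,[-16.5,-2.6,3.5],0],[-1,[-16.5,-2.6,6],0],[-1,[-16.5,-2.6,8],0],[-1,[-16.5,-2.6,8.5],0]]'
python3 -m creep '[[-1,[0,0,0.2],0],[-1,[0,0,0.5],0],[-1,[0,0,0.7],0],[-1,[0,0,0.8],0],[-1,[0,0,0.8],0],[-1,[0,0,0.8],0]]'
```

```text
clock: 42.15
eef_pos: [512.5, 113.0, 96.0]
eef_rot: [-3.139, 0.0, 1.57]
wrist_force: [1.4, -0.4, -1.0]
finger_gap: 56.1
finger_force: 12.0
clock: 43.35
eef_pos: [486.1, -49.2, 9.5]
eef_rot: [-3.137, -0.001, 1.571]
wrist_force: [-0.4, 0.7, 0.1]
finger_gap: 55.9
finger_force: 12.0
clock: 43.95
eef_pos: [487.9, -50.2, 4.5]
eef_rot: [3.141, 0.0, 1.57]
wrist_force: [0.0, 0.1, -0.4]
finger_gap: 56.0
finger_force: 12.0
```

```bash
python3 -m creep '[[-1,[0,0,0.1],0],[-1,[0,0,0.1],0],[0.7,[0,0,0.1],0],[0.7,[0,0,0.1],0],[0.7,[0,0,0.1],0],[0.7,[0,0,0.1],0],[0.7,[0,0,-1],0],[0.7,[0,0,-4],0],[0.7,[0,0,-8],0],[0.7,[0,0,-12],0],[0.7,[0,0,-16.7],0],[0.7,[0,0,-19.7],0]]'
python3 -m creep '[[0.7,[0,0,0],0],[0.7,[0,0,0],0],[0.5,[-3,0,0],0],[0.5,[-7,0,0],0],[0.5,[-11,0,0],0],[0.5,[-14,0,0],0],[0.5,[-14,0,0],0],[0.5,[-14,0,0],0]]'
python3 - <<'E'
from h import *
from scipy import ndimage
p=manip.camera_params("wrist"); im=manip.camera("wrist"); cv2.imwrite("pics/w9.png",im[:,:,::-1]); print(manip.read_state()["eef_pos"])
print("expected garlic px",pix(p,[[488,-50,37]]))
hsv=cv2.cvtColor(im,cv2.COLOR_RGB2HSV)
c=pix(p,[[548,44,12],[537,-145,12],[423,-134,12],[438,46,12]]); m=np.zeros(im.shape[:2],np.uint8); cv2.fillConvexPoly(m,c.astype(int),1)
g=(hsv[...,1]<60)&(hsv[...,2]>90)&(m>0); l,n=ndimage.label(g)
for i in range(1,n+1):
    if (l==i).sum()>200: cy,cx=ndimage.center_of_mass(l==i); print((l==i).sum(),cx,cy,world(p,(cx,cy),37),[ (s.start,s.stop) for s in ndimage.find_objects(l)[i-1]])
# top camera: look at board and mat too
t=manip.camera("top"); cv2.imwrite("pics/top9.png",t[:,:,::-1])
E
```

```text
clock: 45.15
eef_pos: [488.1, -50.3, 205.5]
eef_rot: [3.138, 0.001, 1.57]
wrist_force: [-0.5, -0.3, -0.4]
finger_gap: 79.8
finger_force: 0.0
clock: 45.95
eef_pos: [487.0, -190.2, 200.0]
eef_rot: [-3.139, -0.001, 1.569]
wrist_force: [0.2, -0.0, -0.2]
finger_gap: 70.8
finger_force: 0.0
[ 487.24391437 -189.61376444  200.33275304]
expected garlic px [[279.04099051  67.78069983]]
2074 279.16248794599807 67.24397299903568 [488.1 -49.4  37. ] [(39, 95), (254, 305)]
```

The garlic lies on the board at (488,-49), px (279,67). Now the jars go back, with lower grips from here on. Shaker first.

```bash
python3 -m creep '[[0.5,[-3,0.1,0],0],[0.5,[-6.35,0.1,0],0],[0.5,[-6.35,0.1,1],0],[0.5,[-6.35,0.1,4],0],[0.5,[-6.35,0.1,8],0],[0.5,[-6.35,0.1,12],0],[0.5,[-6.35,0.1,15],0],[0.5,[-6.35,0.1,17],0],[0.5,[-6.35,0.1,17.8],0],[0.5,[-6.35,0.1,17.8],0],[0.5,[-6.35,0.1,17.8],0]]'
python3 -m creep '[[-1,[0,0,0],0],[-1,[0,0,0],0],[-1,[0,0,0],0],[-1,[0,0,0],0],[-1,[0,0,0],0],[-1,[0,0,0],0]]' 20
```

```text
clock: 47.15
eef_pos: [489.2, -253.5, 24.3]
eef_rot: [3.14, 0.001, 1.571]
wrist_force: [0.2, -0.5, 0.7]
finger_gap: 70.7
finger_force: 0.0
clock: 47.75
eef_pos: [488.5, -253.8, 23.3]
eef_rot: [-3.141, 0.0, 1.57]
wrist_force: [-2.0, -0.8, 2.7]
finger_gap: 37.5
finger_force: 19.9
```

```bash
python3 -m creep '[[-1,[0,0,-0.2],0],[-1,[0,0,-0.6],0],[-1,[0,0,-1.5],0],[-1,[0,0,-3],0],[-1,[0,0,-3],0],[-1,[0,0,-3],0]]'
python3 - <<'E'
from h import *
p=manip.camera_params("wrist"); im=manip.camera("wrist"); cv2.imwrite("pics/w10.png",im[:,:,::-1]); e=manip.read_state()["eef_pos"]; print(e)
hsv=cv2.cvtColor(im,cv2.COLOR_RGB2HSV)
# shaker bottom/top expected px when bottom is 30 above mat, centred
print(pix(p,[[488,-254,34+90],[488,-254,34+70],[488,-254,34],[510,-254,34],[466,-254,34],[488,-232,34]]).round(0).tolist())
gry=hsv[...,1]
for v in range(180,290,8): print(v,' '.join(f"{a}/{b}" for a,b in zip(hsv[v,220:340:8,1],hsv[v,220:340:8,2])))
E
```

```text
clock: 48.35
eef_pos: [488.7, -253.8, 53.5]
eef_rot: [3.141, 0.0, 1.57]
wrist_force: [-0.1, -1.1, -2.1]
finger_gap: 37.5
finger_force: 19.7
[ 488.45913354 -253.61662538   52.97600413]
[[276.0, 282.0], [277.0, 264.0], [277.0, 225.0], [306.0, 225.0], [249.0, 225.0], [277.0, 197.0]]
180 9/55 19/55 13/58 9/55 18/56 19/41 18/42 7/37 8/67 21/119 21/111 20/153 18/154 19/160 21/173
188 21/156 20/155 19/164 17/133 27/38 13/38 12/44 6/42 6/45 18/42 6/43 9/56 14/56 9/56 0/57
196 9/56 14/55 5/56 9/55 9/54 12/43 6/41 12/43 11/45 23/34 22/71 19/159 21/157 20/153 25/155
204 20/167 20/155 21/155 21/157 21/170 18/57 14/88 3/98 3/95 10/98 5/48 9/56 9/58 13/59 9/58
212 9/57 9/54 9/57 19/53 23/55 3/96 10/107 14/111 9/111 9/111 8/91 8/62 24/147 17/164 15/153
220 22/93 18/166 23/156 20/154 15/155 20/112 14/113 16/115 7/114 11/116 9/112 9/56 9/54 9/58 9/55
228 17/59 9/55 13/57 14/53 12/103 16/111 13/115 13/116 11/116 7/114 11/116 5/106 16/79 18/160 19/157
236 11/70 16/148 17/138 16/140 19/109 18/111 4/117 6/122 8/124 15/117 13/116 13/100 15/137 17/138 13/57
244 5/56 13/138 13/136 7/36 7/104 7/117 10/132 5/142 7/141 4/128 8/123 10/100 16/141 15/137 15/137
252 14/146 17/139 15/138 17/46 5/112 6/135 7/143 5/148 10/149 7/143 7/144 13/99 14/54 17/138 18/138
260 11/136 17/138 14/141 5/47 9/141 7/147 9/165 7/175 6/177 5/168 8/155 5/148 11/48 17/138 15/138
268 13/136 15/137 7/36 6/43 7/148 7/174 7/187 4/194 5/191 5/186 7/174 8/154 5/48 15/139 17/137
276 13/137 15/137 6/43 5/48 8/160 7/181 5/199 6/203 5/200 7/195 5/186 5/163 10/51 9/81 15/136
284 13/137 17/139 12/44 21/170 6/159 5/187 5/199 6/201 5/205 4/200 7/192 61/105 15/51 10/49 15/138
```

The shaker is held, upright and centred. I return it.

```bash
python3 -m creep '[[-1,[0,0,-1],0],[-1,[0,0,-3],0],[-1,[0,0,-5.5],0],[-1,[0,0,-8],0],[-1,[0,0,-9],0],[-1,[1,0,-9],0],[-1,[3,0.2,-9],0],[-1,[6,0.5,-9],0],[-1,[9,0.8,-9],0],[-1,[12,1.1,-9],0],[-1,[15,1.4,-9],0],[-1,[18,1.7,-9],0]]' 
python3 -m creep '[[-1,[3,0.3,0],0],[-1,[6,0.6,0],0],[-1,[9.5,0.9,0],0],[-1,[13,1.2,0],0],[-1,[16.5,1.5,0],0],[-1,[20,1.8,0],0],[-1,[23.5,2.2,0],0],[-1,[27,2.6,0],0],[-1,[30.5,2.9,0],0],[-1,[34,3.2,0],0],[-1,[36.5,3.2,0],0],[-1,[37.4,3.2,0],0]]'
python3 -m creep '[[-1,[0,0,0],0],[-1,[0,0,0.5],0],[-1,[0,0,2],0],[-1,[0,0,4.5],0],[-1,[0,0,7],0],[-1,[0,0,9.5],0],[-1,[0,0,10.8],0],[-1,[0,0,11.4],0],[-1,[0,0,11.7],0],[-1,[0,0,11.8],0],[-1,[0,0,11.8],0],[-1,[0,0,11.8],0]]'
```

```text
clock: 49.6
eef_pos: [504.9, -71.8, 141.8]
eef_rot: [-3.139, -0.001, 1.57]
wrist_force: [-0.0, 0.4, -2.0]
finger_gap: 37.3
finger_force: 19.7
clock: 50.8
eef_pos: [536.6, 302.5, 141.3]
eef_rot: [-3.139, 0.001, 1.572]
wrist_force: [-0.1, -0.6, -0.9]
finger_gap: 37.5
finger_force: 19.7
clock: 52.0
eef_pos: [538.4, 300.4, 26.0]
eef_rot: [3.14, -0.0, 1.57]
wrist_force: [1.0, -0.6, -1.0]
finger_gap: 37.4
finger_force: 19.7
```

```bash
python3 -m creep '[[-1,[0,0,0.1],0],[-1,[0,0,0.1],0],[-1,[0,0,0.1],0],[0.3,[0,0,0.1],0],[0.3,[0,0,0.1],0],[0.3,[0,0,0.1],0],[0.3,[0,0,0.1],0],[0.3,[0,0,-1],0],[0.3,[0,0,-4],0],[0.3,[0,0,-8],0],[0.3,[0,0,-12],0],[0.3,[0,0,-14],0]]'
python3 -m creep '[[0.5,[-2,-0.2,0],0],[0.5,[-6,-0.6,0],0],[0.5,[-10,-1,0],0],[0.5,[-15,-1.5,0],0],[0.5,[-20,-2,0],0],[0.5,[-25,-2.4,0],0],[0.5,[-30,-2.8,0],0],[0.5,[-35,-3.2,0],0],[0.5,[-40,-3.5,0],0],[0.5,[-45,-3.9,0],0],[0.5,[-50,-4.3,0],0],[0.5,[-55,-4.3,0],0]]'
python3 -m creep '[[0.5,[-4,0,0],0],[0.5,[-6.5,0,0],0],[0.5,[-6.9,0,0],0],[0.5,[-6.9,0,0],0],[0.5,[-6.9,0,2],0],[0.5,[-6.9,0,5],0],[0.5,[-6.9,0,8],0],[0.5,[-6.9,0,10.5],0],[0.5,[-6.9,0,11.4],0],[0.5,[-6.9,0,11.4],0]]'
python3 -m creep '[[-0.3,[0,0,0],0],[-0.3,[0,0,0],0],[-0.3,[0,0,0],0],[-0.3,[0,0,0],0],[-0.3,[0,0,0],0],[-0.3,[0,0,0],0],[-0.3,[0,0,-0.3],0],[-0.3,[0,0,-1],0],[-0.3,[0,0,-3],0],[-0.3,[0,0,-5.5],0],[-0.3,[0,0,-8],0],[-0.3,[0,0,-8],0]]' 20
```

```text
clock: 53.2
eef_pos: [538.8, 300.7, 170.1]
eef_rot: [3.137, -0.002, 1.57]
wrist_force: [-0.0, 0.2, 1.1]
finger_gap: 61.0
finger_force: 0.0
clock: 54.4
eef_pos: [494.0, -250.4, 166.4]
eef_rot: [3.141, 0.001, 1.57]
wrist_force: [1.3, -0.1, 0.4]
finger_gap: 70.6
finger_force: 0.0
clock: 55.4
eef_pos: [494.5, -316.2, 51.0]
eef_rot: [-3.141, -0.001, 1.571]
wrist_force: [-0.1, -0.1, 0.2]
finger_gap: 70.3
finger_force: 0.0
clock: 56.6
eef_pos: [495.7, -318.2, 134.8]
eef_rot: [3.137, 0.003, 1.57]
wrist_force: [0.4, -0.7, -1.1]
finger_gap: 41.9
finger_force: 19.9
```

```bash
python3 -m creep '[[-0.3,[0,0,-1],0],[-0.3,[0,0,-3],0],[-0.3,[1,0,-5],0],[-0.3,[3,0.2,-5],0],[-0.3,[6,0.5,-5],0],[-0.3,[9.5,0.8,-5],0],[-0.3,[13,1.1,-5],0],[-0.3,[16.5,1.4,-5],0],[-0.3,[20,1.7,-5],0],[-0.3,[23.5,2,-5],0],[-0.3,[27,2.3,-5],0],[-0.3,[30.5,2.6,-5],0]]'
python3 -m creep '[[-0.3,[3.5,0.3,0],0],[-0.3,[7,0.6,0],0],[-0.3,[10.5,0.9,0],0],[-0.3,[14,1.2,0],0],[-0.3,[16.5,1.5,0],0],[-0.3,[18,1.5,0],0],[-0.3,[18,1.5,0],0],[-0.3,[18,1.5,1],0],[-0.3,[18,1.5,3.5],0],[-0.3,[18,1.5,6.5],0],[-0.3,[18,1.5,9.5],0],[-0.3,[18,1.5,11.5],0]]'
python3 -m creep '[[-0.3,[0,0,0.5],0],[-0.3,[0,0,0.9],0],[-0.3,[0,0,1.2],0],[-0.3,[0,0,1.3],0],[-0.3,[0,0,1.4],0],[-0.3,[0,0,1.4],0]]'
```

```text
clock: 57.8
eef_pos: [520.3, -10.9, 180.5]
eef_rot: [-3.14, -0.0, 1.57]
wrist_force: [-0.1, 0.6, -0.7]
finger_gap: 42.1
finger_force: 19.9
clock: 59.0
eef_pos: [534.9, 165.9, 63.5]
eef_rot: [-3.139, 0.001, 1.569]
wrist_force: [-0.6, -0.8, -0.8]
finger_gap: 41.9
finger_force: 19.9
clock: 59.6
eef_pos: [536.4, 167.8, 53.8]
eef_rot: [3.14, -0.0, 1.57]
wrist_force: [-3.1, -0.4, 8.8]
finger_gap: 42.2
finger_force: 20.0
```

White is set down with firm contact. I release it and fetch the red jar.

```bash
python3 -m creep '[[-0.3,[0,0,0],0],[0.4,[0,0,0],0],[0.4,[0,0,0],0],[0.4,[0,0,0],0],[0.4,[0,0,0],0],[0.4,[0,0,-1],0],[0.4,[0,0,-4],0],[0.4,[0,0,-8],0],[0.4,[0,0,-12],0],[0.4,[0,0,-13],0],[0.4,[-2,0,-13],0],[0.4,[-5.95,-0.1,-13],0]]'
python3 -m creep '[[0.5,[-4.5,-0.3,0],0],[0.5,[-9,-0.6,0],0],[0.5,[-13.5,-1,0],0],[0.5,[-18,-1.3,0],0],[0.5,[-22.5,-1.7,0],0],[0.5,[-27,-2,0],0],[0.5,[-31.5,-2.4,0],0],[0.5,[-36,-2.7,0],0],[0.5,[-40.5,-3,0],0],[0.5,[-45,-3.3,0],0],[0.5,[-48,-3.5,0],0],[0.5,[-49,-3.5,0],0]]'
python3 -m creep '[[0.5,[0,0,0],0],[0.5,[0,0,2],0],[0.5,[0,0,5],0],[0.5,[0,0,8],0],[0.5,[0,0,11],0],[0.5,[0,0,12.5],0],[0.5,[0,0,12.5],0],[0.5,[0,0,12.5],0]]'
python3 -m creep '[[-0.3,[0,0,0],0],[-0.3,[0,0,0],0],[-0.3,[0,0,0],0],[-0.3,[0,0,0],0],[-0.3,[0,0,0],0],[-0.3,[0,0,0],0],[-0.3,[0,0,-0.3],0],[-0.3,[0,0,-1],0],[-0.3,[0,0,-3],0],[-0.3,[0,0,-6],0],[-0.3,[0,0,-9],0],[-0.3,[0,0,-12],0]]' 20
```

```text
clock: 60.8
eef_pos: [534.7, 108.9, 182.5]
eef_rot: [3.141, -0.0, 1.573]
wrist_force: [1.2, -0.2, -0.2]
finger_gap: 65.8
finger_force: 0.0
clock: 62.0
eef_pos: [498.5, -384.3, 181.6]
eef_rot: [-3.141, -0.0, 1.567]
wrist_force: [0.4, -0.6, 0.0]
finger_gap: 70.4
finger_force: 0.0
clock: 62.8
eef_pos: [500.2, -381.7, 58.6]
eef_rot: [3.141, 0.001, 1.571]
wrist_force: [-0.3, -0.3, -0.4]
finger_gap: 70.4
finger_force: 0.0
clock: 64.0
eef_pos: [499.4, -381.7, 178.8]
eef_rot: [-3.142, -0.0, 1.57]
wrist_force: [-0.4, -0.0, -0.5]
finger_gap: 44.1
finger_force: 20.0
```

```bash
python3 -m creep '[[-0.3,[1,0,0],0],[-0.3,[3,-0.1,0],0],[-0.3,[6,-0.3,0],0],[-0.3,[10,-0.5,0],0],[-0.3,[14,-0.7,0],0],[-0.3,[18,-0.9,0],0],[-0.3,[22,-1.1,0],0],[-0.3,[26,-1.2,0],0],[-0.3,[30,-1.4,0],0],[-0.3,[34,-1.6,0],0],[-0.3,[38,-1.8,0],0],[-0.3,[42,-2,0],0]]'
python3 -m creep '[[-0.3,[4,-0.2,0],0],[-0.3,[8,-0.4,0],0],[-0.3,[12,-0.6,0],0],[-0.3,[15.5,-0.8,0],0],[-0.3,[18.5,-0.8,0],0],[-0.3,[19.75,-0.8,0],0],[-0.3,[19.75,-0.8,0],0],[-0.3,[19.75,-0.8,1],0],[-0.3,[19.75,-0.8,3.5],0],[-0.3,[19.75,-0.8,6.5],0],[-0.3,[19.75,-0.8,9],0],[-0.3,[19.75,-0.8,10.5],0]]'
python3 -m creep '[[-0.3,[0,0,0.5],0],[-0.3,[0,0,0.9],0],[-0.3,[0,0,1.2],0],[-0.3,[0,0,1.3],0],[-0.3,[0,0,1.4],0],[-0.3,[0,0,1.4],0]]'
```

```text
clock: 65.2
eef_pos: [478.9, 40.0, 176.7]
eef_rot: [-3.141, -0.0, 1.57]
wrist_force: [0.4, -0.2, -0.2]
finger_gap: 44.0
finger_force: 20.0
clock: 66.4
eef_pos: [471.1, 233.7, 69.6]
eef_rot: [-3.139, 0.001, 1.568]
wrist_force: [0.3, -0.2, -0.5]
finger_gap: 43.9
finger_force: 20.0
clock: 67.0
eef_pos: [472.4, 236.0, 59.6]
eef_rot: [3.14, -0.001, 1.57]
wrist_force: [-3.9, -1.0, 8.8]
finger_gap: 44.4
finger_force: 20.0
```

Contact again. I release, lift, retreat to the w1 viewpoint and compare the images numerically with the start.

```bash
python3 -m creep '[[-0.3,[0,0,0],0],[0.4,[0,0,0],0],[0.4,[0,0,0],0],[0.4,[0,0,0],0],[0.4,[0,0,0],0],[0.4,[0,0,-1],0],[0.4,[0,0,-4],0],[0.4,[0,0,-8],0],[0.4,[0,0,-12],0],[0.4,[0,0,-16],0],[0.4,[0,0,-20],0],[0.4,[0,0,-22],0]]'
python3 -m creep '[[0.4,[-2,0.5,-0.5],0],[0.4,[-6,1.2,-1.5],0],[0.4,[-10,2,-2.1],0],[0.4,[-11.48,2.33,-2.1],0],[0.4,[-11.48,2.33,-2.1],0],[0.4,[-11.48,2.33,-2.1],0],[0.4,[-11.48,2.33,-2.1],0]]'
cat > m.py <<'E'
from h import *
a=cv2.imread("pics/w1.png"); b=manip.camera("wrist")[:,:,::-1].copy(); cv2.imwrite("pics/w11.png",b); print(manip.read_state()["eef_pos"])
for k,(x0,y0,x1,y1) in dict(red=(240,72,280,117),white=(289,130,328,166),shaker=(293,28,327,72),limeL=(244,32,280,70),limeR=(243,129,278,161),rib=(236,24,332,170)).items():
    U=4;M=8
    g=lambda i,m:cv2.resize(i[y0-m:y1+m,x0-m:x1+m],None,fx=U,fy=U,interpolation=cv2.INTER_CUBIC)
    r=cv2.matchTemplate(g(b,M),g(a,0),cv2.TM_CCOEFF_NORMED); _,v,_,l=cv2.minMaxLoc(r)
    print(k,round(v,3),np.array(l)/U-M,"px, ~1.4 mm/px")
E
python3 m.py
```

```text
clock: 68.2
eef_pos: [472.3, 235.9, 282.8]
eef_rot: [3.137, -0.002, 1.57]
wrist_force: [0.0, 0.4, -0.7]
finger_gap: 65.7
finger_force: 0.0
clock: 68.9
eef_pos: [494.9, 122.0, 299.1]
eef_rot: [-3.141, -0.0, 1.571]
wrist_force: [0.7, -0.2, 0.1]
finger_gap: 65.9
finger_force: 0.0
[494.89157297 121.98969104 299.09113887]
red 0.974 [0. 1.] px, ~1.4 mm/px
white 0.982 [0.25 1.25] px, ~1.4 mm/px
shaker 0.681 [0.75 0.5 ] px, ~1.4 mm/px
limeL 0.912 [-0.25  0.75] px, ~1.4 mm/px
limeR 0.986 [0. 1.] px, ~1.4 mm/px
rib 0.84 [0. 1.] px, ~1.4 mm/px
```

Red, white and the limes match the start: the whole frame is offset by the same (0,1) px. The shaker correlation is lower, so I move the arm clear and check it with the top camera, along with the garlic.

```bash
python3 -m creep '[[0.4,[-3,0,0],0],[0.4,[-8,0,0],0],[0.4,[-13,0,0],0],[0.4,[-18,0,0],0],[0.4,[-23,0,0],0],[0.4,[-28,0,0],0],[0.4,[-31,0,0],0],[0.4,[-31,0,0],0],[0.4,[-31,0,0],0]]'
python3 - <<'E'
from h import *
a=cv2.imread("pics/top0.png"); t3=cv2.imread("pics/top3.png"); b=manip.camera("top")[:,:,::-1].copy(); cv2.imwrite("pics/top12.png",b)
for ref,nm in((a,"vs0"),(t3,"vs3")):
  for k,(x0,y0,x1,y1) in dict(sh=(184,186,202,205),white=(228,182,250,206),red=(203,206,226,229),limeL=(184,210,202,229),limeR=(232,211,250,229)).items():
    U=8;g=lambda i,m:cv2.resize(i[y0-m:y1+m,x0-m:x1+m],None,fx=U,fy=U,interpolation=cv2.INTER_CUBIC)
    r=cv2.matchTemplate(g(b,4),g(ref,0),cv2.TM_CCOEFF_NORMED); _,v,_,l=cv2.minMaxLoc(r)
    print(nm,k,round(v,3),np.array(l)/U-4)
# wrist colour outline of shaker, start vs now (w11 shifted 1 row)
A=cv2.imread("pics/w1.png"); B=cv2.imread("pics/w11.png")
for n,i,d in(("w1",A,0),("w11",B,1)):
    s=cv2.cvtColor(i,cv2.COLOR_BGR2HSV)[...,1]
    for v in(36,48,60,66): 
        u=np.where(s[v+d,290:328]<60)[0]+290; print(n,v,(u.min(),u.max()) if len(u) else None)
E
```

```text
clock: 69.85
eef_pos: [495.1, -188.6, 298.9]
eef_rot: [-3.141, -0.0, 1.57]
wrist_force: [0.2, -0.2, -0.8]
finger_gap: 65.5
finger_force: 0.0
vs0 sh 0.994 [ 0.   -0.25]
vs0 white 0.945 [-0.25 -0.5 ]
vs0 red 0.855 [0.125 0.   ]
vs0 limeL 0.998 [0. 0.]
vs0 limeR 0.61 [-0.375  0.375]
vs3 sh 0.994 [ 0.   -0.25]
vs3 white 0.496 [0.75  0.625]
vs3 red 0.326 [ 0.125 -4.   ]
vs3 limeL 0.677 [-1.125  0.125]
vs3 limeR 0.772 [0.125 0.375]
w1 36 (np.int64(300), np.int64(321))
w1 48 (np.int64(294), np.int64(322))
w1 60 (np.int64(296), np.int64(319))
w1 66 (np.int64(300), np.int64(312))
w11 36 (np.int64(301), np.int64(322))
w11 48 (np.int64(295), np.int64(323))
w11 60 (np.int64(296), np.int64(320))
w11 66 (np.int64(301), np.int64(313))
```

All three match the start to about 1–2 mm and stand upright. The limes are in place and the arm touches nothing.

```bash
python3 -c "
from cell import manip
print(manip.sign_off())"
```

```text
the job is handed in; nothing more can be done
None
```

I handed the job in: the camera checks put the garlic on the chopping board, both jars and the shaker upright within about 2 mm of where they started, and the limes unmoved; the result itself was not shown, and I viewed 15 pictures, one over the limit of 14.

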